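# Prove the lid interlock of a plate incubator by hand, then shut the lid

### The job

Check the lid interlock of the plate incubator before its run: with the lid still up, ease the roller lever of the limit switch in the bay down with a fingertip until the switch clicks, without forcing the lever hard against its end stop, and let it come all the way back up. Then tip the lid over and let it close fully, so that it holds the switch clicked. Leave the plate in its nest and the other things on the bench as they are.

Things in the scene. Friction and masses are not known exactly. Their poses are not given: they have to be found in the camera images.
- incubator: White benchtop plate incubator, 360 x 240 mm, rim 120 mm above the bench. Origin: centre of its underside on the bench; z up, x from its control panel (front, x = -180 to -70 mm) to its rear, y to its left. Open-topped bay behind the panel: x = -70 to 150, y = -95 to 95 mm, floor 52 mm above the bench; a limit switch stands in its front part, a plate nest in its rear.
- switch_top (a point): Centre of the top of the black limit switch housing, 30 x 30 mm, at incubator x = -50, y = 55 mm, 112 mm above the bench. Its shaft comes out towards the incubator's +x, 100 mm above the bench, and carries the steel roller lever.
- roller_center (a point): Centre of the orange roller (diameter 18, 10 mm wide, axis along the incubator's x) on the lever, 55 mm from the shaft axis. At rest the lever points to the incubator's -y and 26 degrees up: roller centre at incubator x = 0, y = 5 mm, 124 mm above the bench. Press it down from above; it springs back by itself. 30 mm free beside it in x, towards the housing; more elsewhere.
- switch_contact (a joint): Turn of the switch's inner contact rocker in rad: 0 released, about 1.8 clicked over (clicked above 1.0). The roller gives way at about 1 N until, 14 to 34 mm down (unlike from unit to unit, not to be seen), its force climbs to 6 or 7 N within 4 or 5 mm and then collapses to 3 N in the next 4 or 5 mm: the click. Right after it comes a stop; there the lever bends at 1.3 N per mm, and over 15 N spoils it.
- lid (a joint): Lid angle in rad: 0 shut, 1.85 fully open (where it starts, leaning outwards by its own weight). 1.2 kg with a soft-close damper of 0.9 N m s/rad: once below about 1.35 rad it sinks shut by its own weight in 2 to 4 s, heavy enough to click the switch. A push of 3 to 10 N near the free edge tips it over.
- lid_hinge (a point): Middle of the lid's hinge line, which runs along the incubator's x on its right (-y) side, 108 mm right of the incubator's centre line and 122 mm above the bench.
- lid_edge (a point): Middle of the lid's free edge, 222 mm from the hinge line, half-way through its thickness; about 330 mm above the bench when fully open, the outer face looking to the incubator's -y and slightly down. The lid is a white frame with dark window, 235 mm wide (along x), 22 mm thick; a grey grip strip 120 x 12 mm stands 9 mm proud of its outer face, 207 mm from the hinge.
- striker_tip (a point): End face of the lid's sprung black striker pad, 20 x 22 mm, standing 32 mm out of the lid's inner face, 40 mm to the front of the lid's middle and 108 mm from the hinge. It presses the roller when the lid shuts.
- microplate: White 24-well plate, 86 x 128 x 14 mm, lying in the nest at the rear of the bay (top 85 mm above the bench). Origin: centre of its underside. Must stay.
- tube_rack: Blue rack with capped tubes, 70 x 190 x 90 mm, on the bench to the right. Origin: centre of its underside. Bystander.
- reagent_bottle: White jar with blue cap, diameter 68, 125 mm high, at the back right. Origin: centre of its underside. Bystander.
- tip_box: Grey pipette tip box, 85 x 122 x 69 mm, on the left. Origin: centre of its underside. Bystander.
- mouse: Grey computer mouse, 105 x 60 x 30 mm, on a blue mat at the right. Origin: centre of its underside. Bystander.
- marker: White and blue marker pen, 140 mm long, diameter 15, lying on the left. Origin: under its middle. Bystander.
- sample_box: Cardboard freezer box with white lid, 138 x 138 x 54 mm, on the left. Origin: centre of its underside. Bystander.

How it is judged (in metres and radians):
On the way, in this order (a step that is already met when the one before it is completed fails the run):
1. the switch is clicked by hand while the lid is still up (value of joint switch_contact above 1 rad and value of joint lid above 1.2 rad), for 0.2 s.
2. the lever is let all the way back up and the switch has released, the lid still up (value of joint switch_contact below 0.2 rad and height (world z) of roller_center above 0.119 m and value of joint lid above 1.2 rad), for 0.2 s.
At the end, for the whole second after the job is handed in: The lid is fully shut (within 0.03 rad) and holds the switch clicked (contact rocker beyond 1.0 rad); the plate is within 10 mm of where it was; nothing touches the robot (value of joint lid below 0.03 rad and value of joint switch_contact above 1 rad and distance of microplate from where it was at the start of the episode below 0.01 m).
It fails at once if the robot presses the lever or its roller with more than 15 N (contact force between any of the fingers, the arm and lever above 15 N).
It fails at once if the plate is pushed out of its nest (distance of microplate from where it was at the start of the episode above 0.01 m).
It fails at once if a bystander on the bench is shifted by more than 30 mm (distance of any of tube_rack, reagent_bottle, tip_box, mouse, marker, sample_box from where it was at the start of the episode above 0.03 m).
It also fails if it takes over 67 s, if anything falls off the work surface, if the arm or the gripper's body presses on something with over 40 N, if the wrist force passes 120 N, or if a joint passes its speed limit or range.

### The arm

A 7-joint arm with a two-finger parallel gripper is mounted at the origin on the work surface. World frame = base frame: x ahead of the robot, y to its left, z up, the work surface at z = 0. Lengths are in mm, angles in rad, forces in N, time in s.
With the tool pointing down it reaches from about 400 to 875 mm from the base axis. Payload 19.3 kg.
Tool frame: the origin (TCP) lies at the very end of the fingers, on their centre line; the grasp point (between the pads) lies 19 mm behind it; z points along the fingers, y is the direction in which the jaws open and shut (so a half turn about z gives the same grasp; the last joint's range is limited). The gripper opens to 85 mm and grips with 20 to 120 N. Pads are 22 mm wide; open, the fingers measure 114 mm over their backs; the gripper's body (76 mm by 85 mm) begins 54 mm behind the grasp point. The pads swing forward as they close: fully open they stand 13 mm farther back than shut.
Start: joints at [1.04, 0.521, -0.036, 1.599, 0.021, 1.021, -0.113], TCP at [277.888, -559.815, 231.291] pointing down, gripper open.
Joint ranges: [-2.91, 2.91], [-0.3, 2.13], [-1.5, 1.42], [0.17, 2.43], [-1.26, 4.41], [0.16, 1.93], [-2.52, 2.52]. Speed limits (rad/s): [1.89, 1.89, 2.39, 2.39, 3.01, 3.01, 3.01].

### API

Orientations are given as [roll, pitch, yaw] about the fixed x, y, z axes, in that order (R = Rz(yaw) Ry(pitch) Rx(roll)).
In Python, from workcell import get_obs, snapshot, camera_model, close_job, look_for gives the robot as it stands.
- The arm moves only by the shell command python3 -m jog 'ROWS'. ROWS is JSON, a list that holds one entry, the list of rows, each a list of 5 numbers: the opening, from -1 (shut) to 1 (fully open), then the shift along the tool's x, y, z in units of 40 mm (1.0 is 40 mm), then the turn about the tool's z in units of 5 degrees (1.0 is 5 degrees). A call has 1 to 20 rows; each row shifts and turns the pose as measured when the row begins, along the tool's axes as they then stand; what a row does not reach is not made up. A row lasts 1/12 s, in which the tool goes at most 41.7 mm and 7.16 degrees, less where a joint would pass 70% of its speed; a pose out of reach is approached as far as the arm can. A call is refused whole if a number of a shift passes 1 or a number of a turn 1, either way. A call with a gripper value outside its range is refused whole. The fingers move at their own pace and stop on an object; the grip force is fixed at half the most. Time passes only in rows, so rows that do not move let the fingers close. It gives the time, the measured TCP pose, the force and the opening at its end, in the units of the state.
- get_obs(): the state, without advancing time (a new reading comes with each control period).
- snapshot(name): name is "scene" or "side" or "wrist"; returns (picture, depth): 420x560x3 uint8, red, green, blue; 420x560 float32, mm along the optical axis (not along the pixel's ray), 0 where there is no reading.
- camera_model(name): a dict with "camera_matrix" (3x3 intrinsics, pixels), "dist" ([k1, k2, p1, p2, k3] as OpenCV has them; the pictures are not rectified), "R" (3x3) and "t" (3): a world point X has camera coordinates R X + t. Camera axes: x right, y down, z forward; pixel columns grow to the right and rows downward; lengths in mm; the calibration is good to about 2 mm. A picture is of the moment at which its call begins: read the wrist's pose just before it. camera_model takes no time and is no camera call; for the wrist camera it gives the pose at the moment of the call.
- close_job(): hands the job in, once; it reports no verdict.
Trained networks look in the newest picture that a camera, given by its name, has taken for a name from the list of things; names that differ only in an ending like _2 or _b are one class to them, and where a whole thing is asked for, a point or a joint stands for the part that bears it (a point fixed in the world has none). Each returns a list of dicts, best first, with "score" (0 to 1); they miss things now and then, are a little off and sometimes report something else, mostly with a low value. They report only what shows in the picture. A call takes as long as a camera call.
- look_for(label, camera): "pixel" ([column, row] in pixels, amid what is visible of it).
The state is a dict: "clock": time; "qpos": joint angles; "qd": joint speeds; "tau": joint torques, N m; "tcp_pos": TCP position; "tool_rot": TCP orientation; "contact_force": force on the tool from outside, world axes, zero at the start; "wrist_torque": the same for the moment, N m; "finger_gap": opening from 0.0 (shut) to 1.0 (fully open).
Only numpy, scipy, OpenCV 4.12 (cv2) and the standard library are available. Lean on these libraries where they do the work, as an engineer would, in place of code of your own. Each camera call takes 0.05 s, during which the arm holds its last target.

## Working session

There is one attempt and no reset: what is moved stays moved. The work goes in short steps, Python scripts to look and compute and a shell command to move; the robot and the scene stay as the last step left them, time stands still between calls to the robot, and variables do not carry over. Pictures are saved under pics/ and viewed, and the job is handed in when it is done.

```bash
mkdir -p pics; ls; cat > h.py <<'E'
import numpy as np, cv2
from workcell import get_obs, snapshot, camera_model, close_job, look_for
def snap(name,fn):
    m=camera_model(name); im,d=snapshot(name); cv2.imwrite('pics/'+fn,im[:,:,::-1].copy()); np.savez('pics/'+fn+'.npz',d=d,**{k:np.array(v) for k,v in m.items()})
    return im,d,m
def ray(m,px):
    p=cv2.undistortPoints(np.array([[px]],float),np.array(m['camera_matrix'],float),np.array(m['dist'],float))[0,0]
    R=np.array(m['R']);t=np.array(m['t'])
    return -R.T@t, R.T@np.array([p[0],p[1],1.])
def w(m,px,d,depth=None):
    c,r=ray(m,px)
    z=depth if depth is not None else d[int(round(px[1])),int(round(px[0]))]
    return c+r*z
def proj(m,X):
    R=np.array(m['R']);t=np.array(m['t'])
    return cv2.projectPoints(np.array(X,float).reshape(-1,3),cv2.Rodrigues(R)[0],t,np.array(m['camera_matrix'],float),np.array(m['dist'],float))[0].reshape(-1,2)
E
python3 - <<'E'
from h import *
o=get_obs();print(o)
for c in ['scene','side','wrist']:
    im,d,m=snap(c,c+'0.png')
    for l in ['incubator','switch_top','roller_center','lid_edge','lid_hinge','striker_tip','microplate','tube_rack','reagent_bottle']:
        for r in look_for(l,c)[:2]:
            print(c,l,r['score'],r['pixel'],w(m,r['pixel'],d).round(1))
E
```

```text
pics
{'clock': 0.0, 'qpos': array([ 1.03979428,  0.52198238, -0.03630194,  1.59997706,  0.02118657,
        1.02110226, -0.11279725]), 'qd': array([-0.00018899,  0.00115437, -0.00013931, -0.00195221,  0.00071085,
       -0.00071466,  0.00020165]), 'tau': array([ 4.33816865e-05, -9.27108335e+01,  1.97942935e+00, -3.69940817e+01,
        1.79767463e-02,  8.03678879e-03,  6.71451161e-07]), 'tcp_pos': array([ 277.73161844, -559.54281274,  230.75680969]), 'tool_rot': array([-3.14051092e+00,  7.81882605e-05,  4.60765209e-01]), 'contact_force': array([ 0.08328059,  0.82139145, -0.18007082]), 'wrist_torque': array([-0.04010345, -0.01197805, -0.01094114]), 'finger_gap': 0.9989415168252608}
scene incubator 0.8 [249.7, 186.6] [ 545.4 -125.6   90.7]
scene switch_top 0.8 [248.4, 189.9] [ 548.7 -128.7   75.6]
scene roller_center 0.38 [271.7, 202.9] [582.2 -29.2 129. ]
scene lid_edge 0.96 [219.9, 150.2] [ 573.9 -192.6  243.4]
scene lid_edge 0.16 [162.3, 192.0] [ 690.8 -329.3   92.6]
scene lid_hinge 0.76 [223.6, 152.4] [ 567.4 -186.6  231.3]
scene microplate 0.64 [245.8, 231.4] [674.3 -56.6  86. ]
scene tube_rack 0.86 [145.0, 152.4] [ 592.3 -479.4   72.5]
side incubator 0.76 [271.9, 190.4] [ 562.9 -129.2   50.9]
side switch_top 0.94 [273.8, 187.0] [ 557.4 -130.    65. ]
side lid_edge 0.61 [272.9, 126.0] [ 567.8 -188.2  237.8]
side lid_hinge 0.87 [273.3, 128.5] [ 566.9 -188.9  228.9]
side microplate 0.61 [235.4, 199.2] [651.9 -52.2  84. ]
```

View pics/scene0.png

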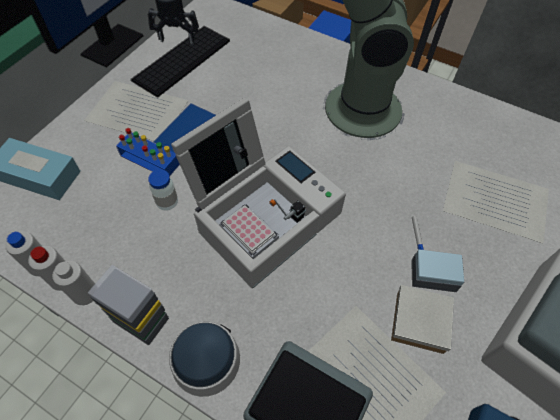

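View pics/side0.png

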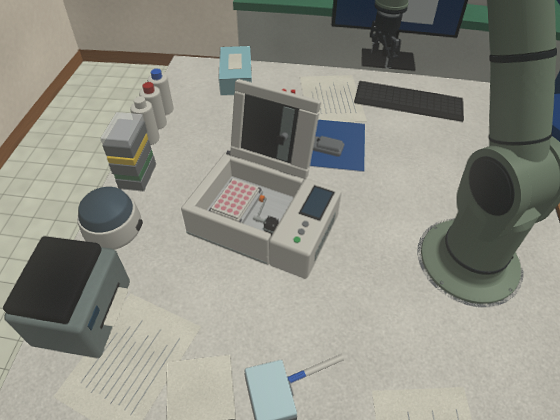

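View pics/wrist0.png

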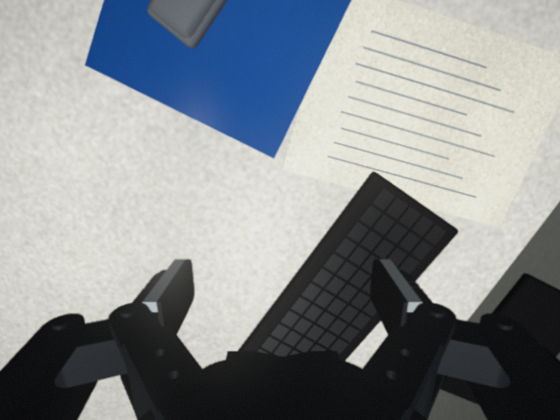

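```bash
cat > an.py <<'E'
from h import *
P=[]
for c in ['scene','side']:
    z=np.load(f'pics/{c}0.png.npz'); d=z['d']; m={k:z[k] for k in ['camera_matrix','dist','R','t']}
    vv,uu=np.mgrid[0:420,0:560]
    p=cv2.undistortPoints(np.stack([uu.ravel(),vv.ravel()],1).astype(float)[:,None],m['camera_matrix'],m['dist'])[:,0]
    X=np.c_[p,np.ones(len(p))]*d.ravel()[:,None]
    W=(X-m['t'])@m['R']; ok=d.ravel()>0
    W=W[ok]
    np.save(c+'W.npy',W)
    b=(abs(W[:,0]-570)<260)&(abs(W[:,1]+60)<230)
    r=W[b&(abs(W[:,2]-119)<4)]
    print(c,len(r),cv2.minAreaRect(r[:,:2].astype(np.float32)),np.median(r[:,2]))
    rr=cv2.boxPoints(cv2.minAreaRect(r[:,:2].astype(np.float32)));print(rr)
    l=W[b&(W[:,2]>150)]
    print('lid',len(l),l.min(0),l.max(0)); t=l[l[:,2]>l[:,2].max()-12]; print(t.min(0),t.max(0),np.median(t,0))
    t=l-l.mean(0); print('normal',np.linalg.svd(t,full_matrices=False)[2][2])
    im=cv2.imread(f'pics/{c}0.png'); 
    cr=im[90:290,160:360]; cv2.imwrite(f'pics/{c}0crop.png',cv2.resize(cr,None,fx=3,fy=3,interpolation=cv2.INTER_CUBIC))
E
python3 an.py
```

```text
scene 3994 ((576.974609375, -36.01741027832031), (242.98402404785156, 359.51446533203125), 73.18262481689453) 119.33633449680391
[[ 369.75494  -100.305695]
 [ 713.8936   -204.32117 ]
 [ 784.1943     28.270874]
 [ 440.0556    132.28635 ]]
lid 5302 [ 451.2106102  -259.23411025  150.046808  ] [ 692.30100817 -124.28093272  338.4571625 ]
[ 451.2106102  -255.58495362  326.5061713 ] [ 679.23911378 -173.59417652  338.4571625 ] [ 573.64931913 -214.82367868  332.09479335]
normal [0.29142592 0.91550091 0.27736081]
side 4261 ((573.6495361328125, -35.49659729003906), (240.7751007080078, 361.713623046875), 73.50529479980469) 119.73601096120348
[[ 366.05447   -99.579636]
 [ 712.8821   -202.2798  ]
 [ 781.2446     28.586441]
 [ 434.417     131.2866  ]]
lid 5820 [ 449.00536505 -254.64073479  150.02549975] [ 688.93014444 -124.41913077  338.34171761]
[ 449.25107613 -254.64073479  326.40638639] [ 675.50035892 -169.74537046  338.34171761] [ 554.38853389 -208.88912291  331.99771998]
normal [0.28827773 0.91770483 0.27333824]
```

View pics/scene0crop.png

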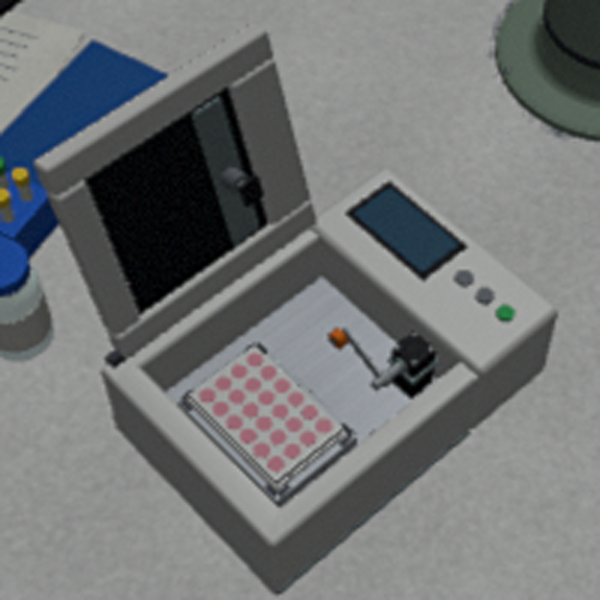

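```bash
python3 -m jog '[[[-1,0,0,-0.8,1],[-1,0,0,-0.8,1],[-1,0,0,-0.8,1],[-1,0,0,-0.8,1],[-1,0,0,-0.8,1],[-1,0,0,-0.8,1],[-1,0,0,0,1],[-1,0,0,0,1],[-1,0,0,0,1]]]'
```

```text
clock: 2.25
tcp_pos: [277.2, -558.9, 433.0]
tool_rot: [-3.14, -0.0, -0.357]
contact_force: [-1.0, 0.1, -0.2]
finger_gap: -0.002
```

The scene crop shows the incubator with its panel towards the robot, the lid up on the right, and the orange roller at crop (339,337), which is about (273,202) in the full picture. Next I triangulate the roller from its orange pixels in two views.

```bash
python3 - <<'E'
from h import *
L=[];M=[]
ctr=np.array([575.3,-35.8]);a=np.deg2rad(-16.7);ex=np.array([np.cos(a),np.sin(a)]);ey=np.array([-ex[1],ex[0]])
for c in ['scene','side']:
    z=np.load(f'pics/{c}0.png.npz'); m={k:z[k] for k in ['camera_matrix','dist','R','t']};d=z['d']
    im=cv2.imread(f'pics/{c}0.png').astype(int)
    mk=(im[...,2]>im[...,0]*2)&(im[...,2]-im[...,1]>50)
    v,u=np.nonzero(mk)
    q=proj(m,np.r_[ctr+5*ey,124])[0]
    k=(abs(u-q[0])<12)&(abs(v-q[1])<12)
    px=[u[k].mean(),v[k].mean()];print(c,'pred',q,'seen',px,k.sum(), w(m,px,d))
    L.append(ray(m,px))
A=0;b=0
for c,r in L:
    r=r/np.linalg.norm(r);Q=np.eye(3)-np.outer(r,r);A=A+Q;b=b+Q@c
X=np.linalg.solve(A,b);print(X, 'inc',(X[:2]-ctr)@ex,(X[:2]-ctr)@ey)
print('roller nominal',ctr+5*ey)
for n,x,y,z in [('edge',0,-108-61,335),('behind',0,-240,300)]: print(n,ctr+x*ex+y*ey,z)
W=np.load('sceneW.npy');k=(W[:,2]>30)&(W[:,2]<130)&(W[:,1]<-260)&(W[:,1]>-620)&(W[:,0]>350)&(W[:,0]<800)
q=W[k];loc=np.c_[(q[:,:2]-ctr)@ex,(q[:,:2]-ctr)@ey,q[:,2]];print('right things local',loc.min(0),loc.max(0))
E
```

```text
scene pred [272.14702092 202.16469722] seen [np.float64(272.35714285714283), np.float64(201.35714285714286)] 14 [578.61692475 -29.21020101 131.96749899]
side pred [261.00997938 197.94933053] seen [np.float64(261.35714285714283), np.float64(197.07142857142858)] 14 [575.12688782 -27.80427371 131.15849083]
[575.86441135 -30.93919484 127.36201186] inc -0.8561976055298446 4.817978061554443
roller nominal [576.7368026  -31.01088753]
edge [ 526.73607215 -197.67200163] 335
behind [ 506.33347524 -265.67739876] 300
right things local [  72.14897747 -541.66251462   30.01607708] [ 216.96929348 -236.94566194  129.32958417]
```

```bash
python3 -m jog '[[[-1,0,0,0,-0.8],[-1,0.22,-0.96,0,0],[-1,0.22,-0.96,0,0],[-1,0.22,-0.96,0,0],[-1,0.22,-0.96,0,0],[-1,0.22,-0.96,0,0],[-1,0.22,-0.96,0,0],[-1,0.22,-0.96,0,0],[-1,0.22,-0.96,0,0],[-1,0.22,-0.96,0,0],[-1,0.22,-0.96,0,0],[-1,0.22,-0.96,0,0],[-1,0.22,-0.96,0,0],[-1,0.22,-0.96,0,0],[-1,0.22,-0.96,0,0],[-1,0,0,0,0]]]'
```

```text
clock: 3.58
tcp_pos: [558.9, -57.8, 432.8]
tool_rot: [-3.141, -0.002, -0.298]
contact_force: [1.2, 0.5, -0.1]
finger_gap: 0.001
```

```bash
python3 -m jog '[[[-1,0.23,-0.72,0,0],[-1,0,0,0.95,0],[-1,0,0,0.95,0],[-1,0,0,0.95,0],[-1,0,0,0.95,0],[-1,0,0,0.95,0],[-1,0,0,0.6,0],[-1,0,0,0,0],[-1,0,0,0,0]]]'
python3 - <<'E'
from h import *
o=get_obs();print(o['tcp_pos'],o['contact_force'])
for c in ['scene','side','wrist']:
    snap(c,c+'1.png')
    im=cv2.imread(f'pics/{c}1.png')
    if c!='wrist': cv2.imwrite(f'pics/{c}1c.png',cv2.resize(im[90:290,160:360],None,fx=3,fy=3))
E
```

```text
clock: 4.33
tcp_pos: [579.9, -27.2, 212.7]
tool_rot: [-3.138, -0.007, -0.291]
contact_force: [0.3, 0.2, 0.8]
finger_gap: 0.002
[579.94413136 -27.23527183 212.68332913] [0.29922615 0.18461987 0.79766223]
```

View pics/scene1c.png

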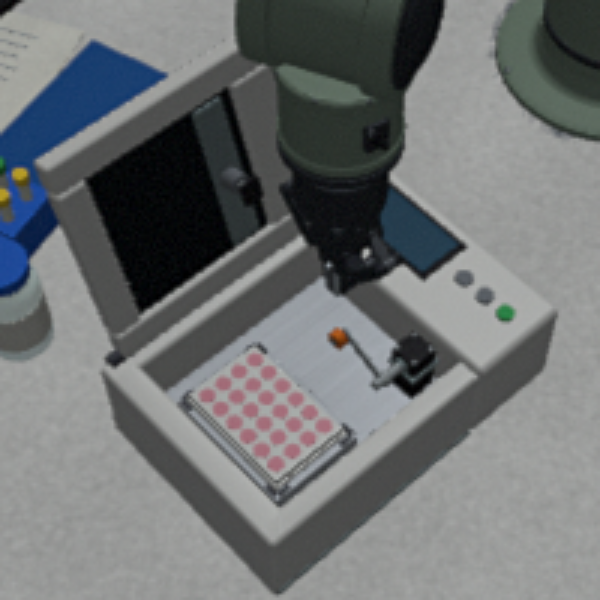

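View pics/wrist1.png

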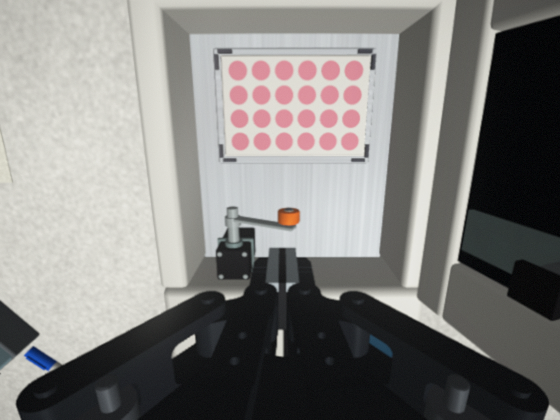

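```bash
python3 -m jog '[[[-1,-0.06,0.15,0.5,0],[-1,0,0,0.6,0],[-1,0,0,0.4,0],[-1,0,0,0.1,0],[-1,0,0,0,0],[-1,0,0,0,0]]]'; python3 -m jog '[[[-1,0,0,0,0]]]';
```

```text
clock: 4.98
tcp_pos: [584.1, -32.7, 159.7]
tool_rot: [-3.133, -0.027, -0.293]
contact_force: [0.3, -1.0, 0.8]
finger_gap: -0.003
clock: 5.07
tcp_pos: [584.8, -32.7, 161.1]
tool_rot: [-3.132, -0.029, -0.293]
contact_force: [-0.1, 0.2, 0.0]
finger_gap: -0.001
```

```bash
python3 -c "
from workcell import *
o=get_obs();print(o['qpos'].round(3),o['qd'].round(3),o['tcp_pos'],o['tool_rot'])"
```

```text
[ 0.082  0.532 -0.179  1.793  0.128  0.797 -2.023] [-0.001 -0.019 -0.002 -0.017 -0.001  0.015  0.002] [584.81555836 -32.65075899 161.14831351] [-3.13200834 -0.02915087 -0.29286467]
```

```bash
python3 -m jog '[[[-1,0,0,0,0],[-1,0,0,0,0],[-1,0,0,0,0]]]'; python3 -m jog '[[[-1,-0.1,0,0.2,0],[-1,-0.1,0,0.1,0]]]';
```

```text
clock: 5.32
tcp_pos: [586.2, -32.6, 164.2]
tool_rot: [-3.131, -0.033, -0.293]
contact_force: [0.4, -0.5, 0.4]
finger_gap: 0.001
clock: 5.48
tcp_pos: [579.7, -30.3, 152.5]
tool_rot: [-3.13, -0.036, -0.293]
contact_force: [-0.2, 0.1, -0.5]
finger_gap: -0.0
```

```bash
python3 -m jog '[[[-1,-0.08,0.08,0.15,0],[-1,-0.02,0.02,0.15,0],[-1,-0.02,0,0.1,0]]]'; python3 -m jog '[[[-1,-0.02,0,0.06,0],[-1,-0.01,0,0.06,0]]]';
```

```text
clock: 5.73
tcp_pos: [572.6, -32.6, 134.0]
tool_rot: [-3.13, -0.034, -0.293]
contact_force: [-1.3, -0.2, -0.5]
finger_gap: -0.002
clock: 5.9
tcp_pos: [571.2, -32.4, 127.8]
tool_rot: [-3.131, -0.034, -0.293]
contact_force: [0.6, -0.4, 0.3]
finger_gap: 0.0
```

```bash
python3 -m jog '[[[-1,0.06,0,0.06,0],[-1,0.04,0,0.06,0]]]'; python3 -m jog '[[[-1,0.02,0,0.06,0],[-1,0,0,0.06,0]]]';python3 - <<'E'
from h import *
o=get_obs();print(o['tcp_pos'],o['contact_force'])
for c in ['scene','side']:
    snap(c,c+'2.png')
    im=cv2.imread(f'pics/{c}2.png')
    cv2.imwrite(f'pics/{c}2c.png',cv2.resize(im[150:250,220:320],None,fx=6,fy=6))
E
```

```text
clock: 6.07
tcp_pos: [575.1, -33.5, 122.5]
tool_rot: [-3.131, -0.033, -0.293]
contact_force: [-1.0, 0.1, 1.4]
finger_gap: 0.001
clock: 6.23
tcp_pos: [576.6, -33.8, 117.3]
tool_rot: [-3.131, -0.033, -0.293]
contact_force: [-0.7, -0.6, 1.4]
finger_gap: -0.003
[576.59791471 -33.82285068 117.29469207] [-0.69488416 -0.64259954  1.42250144]
```

View pics/scene2c.png

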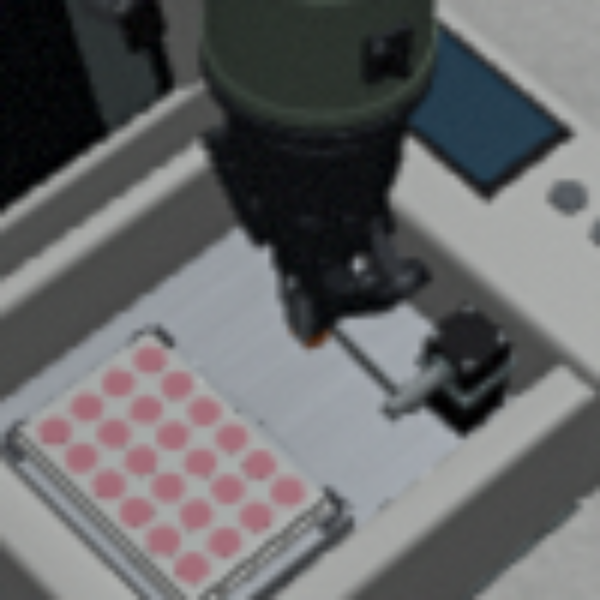

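View pics/side2c.png

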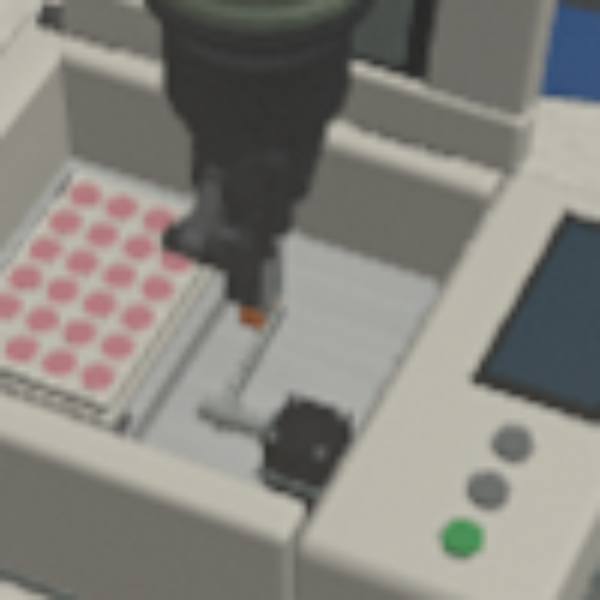

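The finger sits on the roller (scene crop (318,335)), pressed about 16 mm down at roughly 1.4 N. I continue in small steps and watch the force.

```bash
for i in 1; do python3 -m jog '[[[-1,0,0,0.05,0]]]'; python3 -m jog '[[[-1,0,0,0.05,0]]]';python3 -m jog '[[[-1,0,0,0.05,0]]]';done | egrep 'tcp|force'
```

```text
tcp_pos: [576.6, -33.7, 115.3]
contact_force: [-1.0, 0.5, 1.6]
tcp_pos: [576.7, -33.7, 113.3]
contact_force: [-0.9, 0.7, 0.9]
tcp_pos: [576.7, -33.7, 111.2]
contact_force: [-1.1, -0.4, 0.8]
```

```bash
for i in 1; do python3 -m jog '[[[-1,0,0,0.05,0]]]'; python3 -m jog '[[[-1,0,0,0.05,0]]]';done | egrep 'tcp|force'
```

```text
tcp_pos: [576.8, -33.7, 109.0]
contact_force: [-1.2, -0.4, 0.9]
tcp_pos: [576.8, -33.7, 106.8]
contact_force: [0.1, -0.2, 1.5]
```

Steady at 2 mm per row; 26 mm down now.

```bash
for i in 1; do python3 -m jog '[[[-1,0,0,0.05,0]]]'; python3 -m jog '[[[-1,0,0,0.05,0]]]';done | egrep 'tcp|force'
```

```text
tcp_pos: [576.8, -33.6, 104.6]
contact_force: [-0.8, 0.1, 1.7]
tcp_pos: [576.9, -33.6, 102.4]
contact_force: [-0.3, 1.0, 2.2]
```

```bash
for i in 1; do python3 -m jog '[[[-1,0,0,0.05,0]]]'; python3 -m jog '[[[-1,0,0,0.03,0]]]';done | egrep 'tcp|force'
```

```text
tcp_pos: [577.1, -33.6, 100.3]
contact_force: [-1.5, 0.5, 6.3]
tcp_pos: [577.4, -33.6, 99.0]
contact_force: [-2.5, 0.3, 6.7]
```

Force is climbing to the peak; the click is just ahead.

```bash
for i in 1; do python3 -m jog '[[[-1,-0.005,0,0.04,0]]]'; python3 -m jog '[[[-1,-0.005,0,0.03,0]]]';done | egrep 'tcp|force'
```

```text
tcp_pos: [577.5, -33.4, 97.5]
contact_force: [-1.2, 0.4, 6.9]
tcp_pos: [577.4, -33.3, 96.3]
contact_force: [-2.5, 0.4, 5.4]
```

```bash
for i in 1; do python3 -m jog '[[[-1,-0.01,0,0.04,0]]]'; python3 -m jog '[[[-1,-0.005,0,0.04,0]]]';done | egrep 'tcp|force'
```

```text
tcp_pos: [577.3, -33.1, 94.9]
contact_force: [-2.6, 0.3, 5.7]
tcp_pos: [577.3, -32.9, 93.3]
contact_force: [-1.8, 0.5, 2.8]
```

```bash
for i in 1; do python3 -m jog '[[[-1,-0.01,0,0.04,0]]]'; python3 -m jog '[[[-1,-0.005,0,0.03,0]]]';done | egrep 'tcp|force'
```

```text
tcp_pos: [577.2, -32.8, 91.7]
contact_force: [-0.6, 0.4, 5.4]
tcp_pos: [577.5, -32.7, 90.5]
contact_force: [-0.0, 0.5, 7.0]
```

The force collapsed to 3 N and is rising again at the stop (7 N), so the switch has clicked. I hold here, then take a look.

```bash
for i in 1 ; do python3 -m jog '[[[-1,0,0,0.01,0]]]'; python3 -m jog '[[[-1,0,0,0.01,0]]]';  python3 -m jog '[[[-1,0,0,0.01,0]]]';python3 -m jog '[[[-1,0,0,0.01,0]]]';done | egrep 'tcp|force'
python3 - <<'E'
from h import *
for c in ['scene','side']:
    snap(c,c+'3.png')
    im=cv2.imread(f'pics/{c}3.png')
    cv2.imwrite(f'pics/{c}3c.png',cv2.resize(im[150:250,220:320],None,fx=6,fy=6))
print(get_obs()['contact_force'],get_obs()['tcp_pos'])
E
```

```text
tcp_pos: [577.8, -32.6, 90.2]
contact_force: [-1.4, 0.2, 8.3]
tcp_pos: [578.0, -32.6, 89.9]
contact_force: [-4.0, 1.3, 8.5]
tcp_pos: [578.0, -32.6, 89.6]
contact_force: [-3.8, 0.3, 9.1]
tcp_pos: [578.1, -32.5, 89.4]
contact_force: [-3.0, 0.3, 8.9]
[-2.67293232  0.25991915  9.4877735 ] [578.06238463 -32.43960608  89.39204332]
```

View pics/side3c.png

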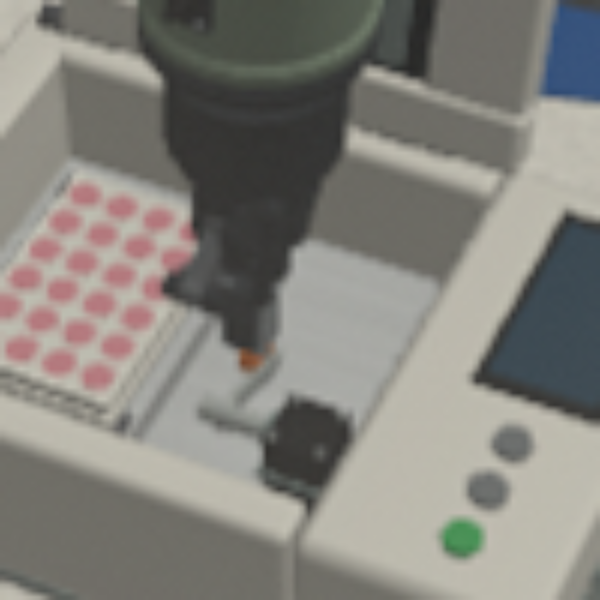

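The side view shows the roller held down at about (250,358) in the crop, with the lever below horizontal and the lid still up. Now I let it up and rise clear.

```bash
python3 -m jog '[[[-1,0,0,-0.1,0],[-1,0,0,-0.15,0],[-1,0,0,-0.2,0],[-1,0,0,-0.25,0],[-1,0,0,-0.3,0],[-1,0,0,-0.4,0],[-1,0,0,-0.5,0],[-1,0,0,-0.2,0],[-1,0,0,0,0],[-1,0,0,0,0],[-1,0,0,0,0],[-1,0,0,0,0]]]'
python3 - <<'E'
from h import *
for c in ['scene','side']:
    im,d,m=snap(c,c+'4.png')
    im=cv2.imread(f'pics/{c}4.png').astype(int)
    mk=(im[...,2]>im[...,0]*2)&(im[...,2]-im[...,1]>50)
    v,u=np.nonzero(mk);q=[272.3,201.4] if c=='scene' else [261.4,197.1]
    k=(abs(u-q[0])<12)&(abs(v-q[1])<18); print(c,u[k].mean(),v[k].mean(),k.sum())
    cv2.imwrite(f'pics/{c}4c.png',cv2.resize(im.astype(np.uint8)[90:290,160:360],None,fx=3,fy=3))
E
```

```text
clock: 9.02
tcp_pos: [574.3, -32.9, 179.4]
tool_rot: [-3.129, -0.039, -0.293]
contact_force: [0.1, 0.5, -0.1]
finger_gap: -0.002
scene 272.3333333333333 201.46666666666667 15
side 261.4 197.26666666666668 15
```

View pics/side4c.png

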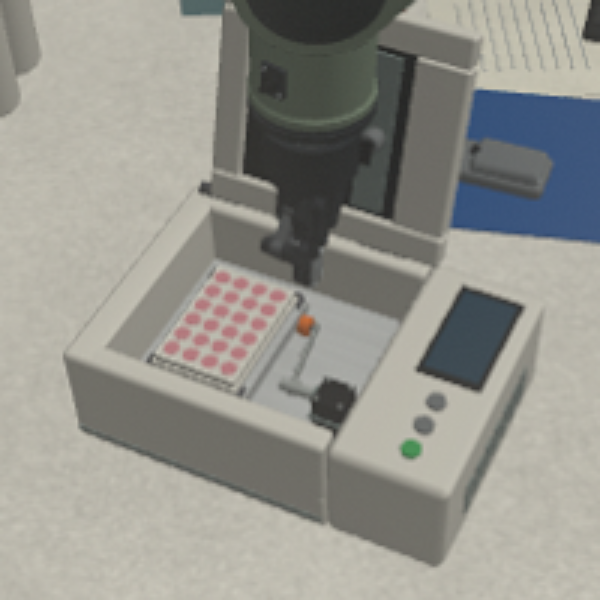

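The roller is back at its rest pixels in both views (scene (272,201), side (261,197)) and the lid is up. I rise and go over the lid to its outer side.

```bash
python3 -m jog '[[[-1,0,0,-0.95,0],[-1,0,0,-0.95,0],[-1,0,0,-0.95,0],[-1,0,0,-0.95,0],[-1,0,0,-0.95,0],[-1,0,0,-0.95,0],[-1,0,0,-0.95,0],[-1,0,0,0,0],[-1,0,0.9,0,0],[-1,0,0.9,0,0],[-1,0,0.9,0,0],[-1,0,0.9,0,0],[-1,0,0.9,0,0],[-1,0,0.9,0,0],[-1,0,0.9,0,0],[-1,0,0,0,0],[-1,0,0,0,0]]]'
python3 -c "
from workcell import *
print(get_obs()['qpos'].round(2))"
```

```text
clock: 10.53
tcp_pos: [486.6, -283.6, 444.6]
tool_rot: [-3.13, -0.022, -0.287]
contact_force: [0.2, 1.2, -0.2]
finger_gap: 0.003
[ 0.47  0.26 -0.05  1.45 -0.    1.41 -1.44]
```

```bash
python3 -m jog '[[[-1,0.2,0,0.8,0],[-1,0.1,0,0.8,0],[-1,0.1,0,0.8,0],[-1,0,0,0.7,0],[-1,0,0,0.2,0],[-1,0,0,0.05,0]]]'
python3 - <<'E'
from h import *
o=get_obs();print(o['tcp_pos'],o['contact_force'])
for c in ['scene','side']:
    im,d,m=snap(c,c+'5.png')
    cv2.imwrite(f'pics/{c}5c.png',cv2.resize(im[60:260,140:340,::-1],None,fx=3,fy=3))
E
```

```text
clock: 11.03
tcp_pos: [507.4, -286.0, 305.3]
tool_rot: [-3.13, -0.023, -0.285]
contact_force: [-0.4, 0.3, 0.6]
finger_gap: 0.001
[ 507.36172067 -286.02339942  305.33550924] [-0.43023647  0.30470145  0.57048986]
```

View pics/scene5c.png

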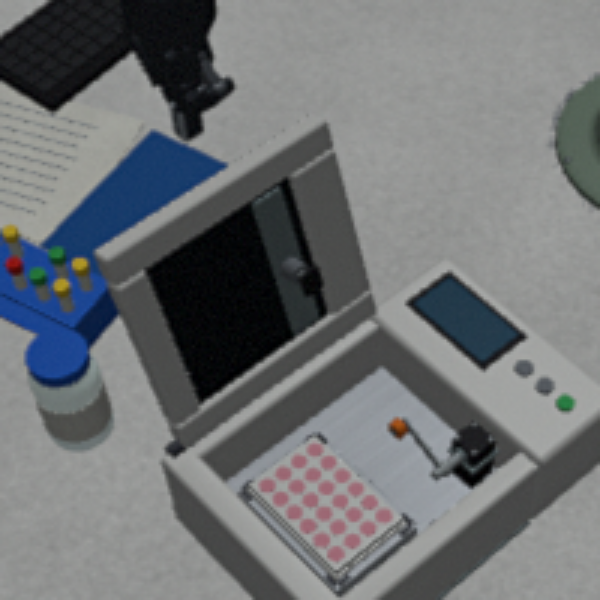

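View pics/side5c.png

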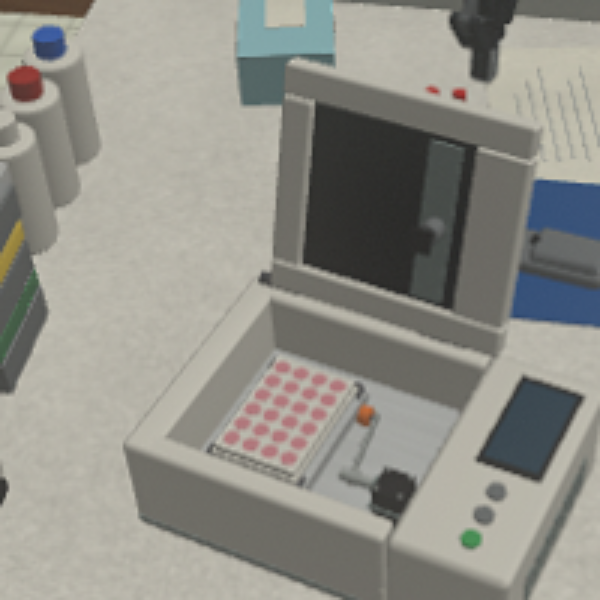

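```bash
python3 -m jog '[[[-1,0,-0.6,0,0],[-1,0,-0.5,0.01,0],[-1,0,-0.3,0.01,0],[-1,0,-0.3,0.01,0],[-1,0,-0.3,0.01,0],[-1,0,-0.3,0.01,0]]]'; python3 -m jog '[[[-1,0,-0.3,0.01,0],[-1,0,-0.3,0.01,0],[-1,0,-0.3,0.01,0]]]'
```

```text
clock: 11.63
tcp_pos: [536.7, -204.1, 319.3]
tool_rot: [-3.14, -0.044, -0.295]
contact_force: [-3.6, -4.0, 1.9]
finger_gap: -0.0
clock: 11.88
tcp_pos: [548.3, -170.6, 323.6]
tool_rot: [3.141, -0.051, -0.297]
contact_force: [-3.4, -1.8, 0.3]
finger_gap: -0.002
```

```bash
python3 -m jog '[[[-1,0,-0.3,0.06,0],[-1,0,-0.3,0.08,0],[-1,0,-0.3,0.08,0]]]'; python3 -m jog '[[[-1,0,-0.3,0.06,0],[-1,0,-0.3,0.06,0]]]'
python3 - <<'E'
from h import *
im,d,m=snap('scene','scene6.png')
cv2.imwrite('pics/scene6c.png',cv2.resize(im[60:260,140:340,::-1],None,fx=3,fy=3))
E
```

```text
clock: 12.13
tcp_pos: [561.0, -135.2, 318.9]
tool_rot: [3.14, -0.057, -0.298]
contact_force: [-1.6, -1.4, 2.5]
finger_gap: -0.0
clock: 12.3
tcp_pos: [569.2, -111.0, 315.9]
tool_rot: [3.14, -0.059, -0.299]
contact_force: [-0.8, -1.4, -1.9]
finger_gap: -0.003
```

View pics/scene6c.png

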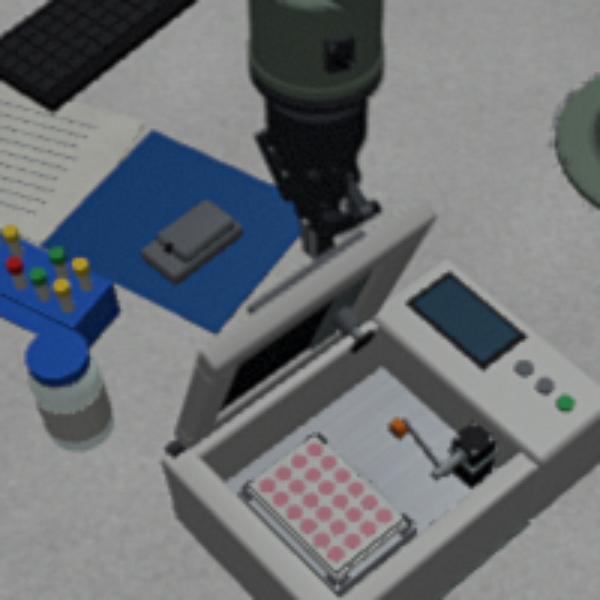

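The lid is tipping, with the finger behind its grip strip. I push slightly more, then lift away.

```bash
python3 -m jog '[[[-1,0,-0.3,0.05,0],[-1,0,-0.3,0.05,0],[-1,0,0,0.02,0],[-1,0,0,0.02,0],[-1,0,0,0.02,0],[-1,0,0,0.02,0],[-1,0,0,0.02,0],[-1,0,0,0.02,0]]]'
python3 - <<'E'
from h import *
im,d,m=snap('scene','scene7.png')
cv2.imwrite('pics/scene7c.png',cv2.resize(im[60:260,140:340,::-1],None,fx=3,fy=3))
E
```

```text
clock: 13.02
tcp_pos: [578.6, -85.1, 309.3]
tool_rot: [-3.141, -0.063, -0.296]
contact_force: [-0.6, -0.5, 0.3]
finger_gap: -0.002
```

View pics/scene7c.png

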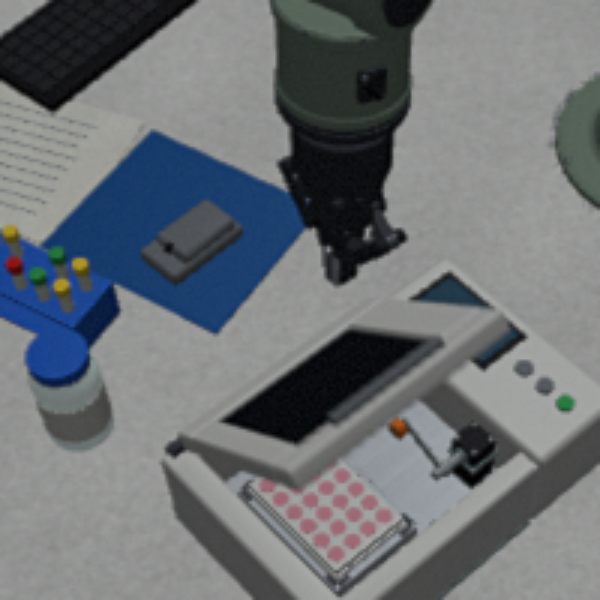

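The lid is falling freely, clear of the finger. I move up and wait.

```bash
python3 -m jog '[[[-1,0,0,-0.6,0],[-1,0,0,-0.6,0],[-1,0,0,-0.6,0],[-1,0,0,-0.3,0],[-1,0,0,0,0],[-1,0,0,0,0],[-1,0,0,0,0],[-1,0,0,0,0],[-1,0,0,0,0],[-1,0,0,0,0],[-1,0,0,0,0],[-1,0,0,0,0],[-1,0,0,0,0],[-1,0,0,0,0],[-1,0,0,0,0],[-1,0,0,0,0],[-1,0,0,0,0],[-1,0,0,0,0],[-1,0,0,0,0],[-1,0,0,0,0]]]';python3 -m jog '[[[-1,0,0,0.02,0],[-1,0,0,0.02,0],[-1,0,0,0.02,0],[-1,0,0,0.02,0],[-1,0,0,0.02,0],[-1,0,0,0.02,0],[-1,0,0,0.02,0],[-1,0,0,0.02,0],[-1,0,0,0.02,0],[-1,0,0,0.02,0],[-1,0,0,0.02,0],[-1,0,0,0.02,0],[-1,0,0,0.02,0],[-1,0,0,0.02,0],[-1,0,0,0.02,0],[-1,0,0,0.02,0],[-1,0,0,0.02,0],[-1,0,0,0.02,0],[-1,0,0,0.02,0],[-1,0,0,0.02,0]]]'
cat > lid.py <<'E'
from h import *
import sys
ctr=np.array([575.3,-35.8]);a=np.deg2rad(-16.7);ex=np.array([np.cos(a),np.sin(a)]);ey=np.array([-ex[1],ex[0]])
for c in ['scene','side']:
    im,d,m=snap(c,c+sys.argv[1]+'.png')
    cv2.imwrite(f'pics/{c}{sys.argv[1]}c.png',cv2.resize(im[90:290,160:360,::-1],None,fx=3,fy=3))
    vv,uu=np.mgrid[0:420,0:560]
    p=cv2.undistortPoints(np.stack([uu.ravel(),vv.ravel()],1).astype(float)[:,None],np.array(m['camera_matrix']),np.array(m['dist']))[:,0]
    W=((np.c_[p,np.ones(len(p))]*d.ravel()[:,None])-np.array(m['t']))@np.array(m['R'])
    W=W[d.ravel()>0];x=(W[:,:2]-ctr)@ex;y=(W[:,:2]-ctr)@ey;z=W[:,2]
    for lo,hi in [(-90,-60),(-60,-20),(-20,20),(20,60),(60,80),(85,108)]:
        k=(y>lo)&(y<hi)&(x>-60)&(x<150)&(z<200)&(z>60); print(c,lo,hi,k.sum(),np.median(z[k]).round(1))
E
python3 lid.py 8
```

```text
clock: 14.73
tcp_pos: [571.3, -85.7, 391.2]
tool_rot: [3.14, -0.055, -0.298]
contact_force: [-0.4, -1.2, -0.2]
finger_gap: 0.001
clock: 16.4
tcp_pos: [572.2, -86.0, 373.5]
tool_rot: [3.14, -0.055, -0.298]
contact_force: [-0.7, 0.3, 0.1]
finger_gap: -0.0
scene -90 -60 727 138.9
scene -60 -20 959 137.6
scene -20 20 970 137.4
scene 20 60 1019 137.4
scene 60 80 528 137.4
scene 85 108 608 142.7
side -90 -60 646 139.1
side -60 -20 840 137.6
side -20 20 883 137.9
side 20 60 934 137.8
side 60 80 497 137.8
side 85 108 591 143.4
```

View pics/scene8c.png

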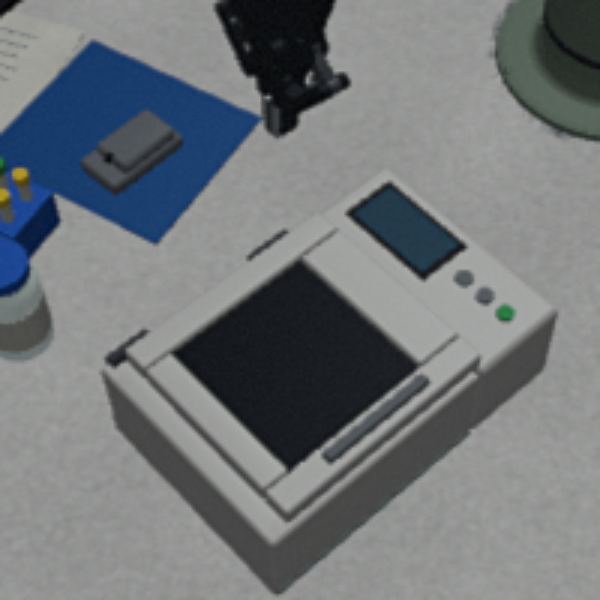

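View pics/side8c.png

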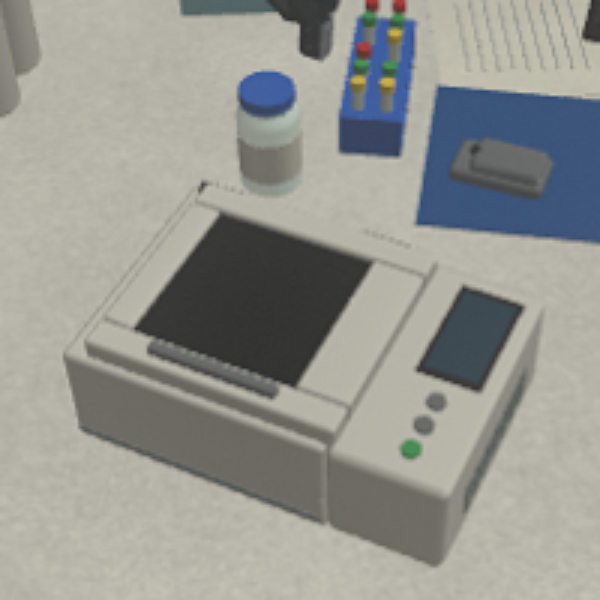

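```bash
python3 -m jog '[[[-1,0,0,0.01,0],[-1,0,0,0.01,0],[-1,0,0,0.01,0],[-1,0,0,0.01,0],[-1,0,0,0.01,0],[-1,0,0,0.01,0],[-1,0,0,0.01,0],[-1,0,0,0.01,0],[-1,0,0,0.01,0],[-1,0,0,0.01,0],[-1,0,0,0.01,0],[-1,0,0,0.01,0]]]' | head -2; python3 lid.py 9; python3 -c "
from workcell import *
print(get_obs()['contact_force']);close_job()"
```

```text
clock: 17.5
tcp_pos: [572.5, -86.1, 368.3]
scene -90 -60 734 139.1
scene -60 -20 950 137.2
scene -20 20 975 137.4
scene 20 60 1012 137.4
scene 60 80 527 137.4
scene 85 108 606 142.7
side -90 -60 653 139.0
side -60 -20 845 137.6
side -20 20 872 137.8
side 20 60 933 137.7
side 60 80 491 137.7
side 85 108 583 143.3
[-0.30644084  0.27193852  0.17624416]
the job is handed in; nothing more can be done
```

I clicked the switch by hand with the lid up, let the lever come all the way back, then tipped the lid shut and handed the job in at about 17.6 s of the 67 s.

- **Hand click:** The force on the roller rose to 6.9 N, collapsed to 2.8 N, then climbed again at the stop. I held it for about 0.4 s at up to about 9.5 N vertical (roughly 10 N in total), below the 15 N limit. After release, the roller was back at its starting pixel position in both cameras (within 0.2 px).
- **Lid:** It fell free of the finger. Depth from both cameras shows it lying level, within 0.5 mm over 120 mm, and the height did not change over the last 1.1 s.
- **At hand-in:** The gripper was more than 200 mm above the closed lid and the wrist force read about 0. I saw no bystander move in the pictures, but I did not measure their positions.
- **Not checked directly:** With the lid shut, I could not see whether the switch is still clicked or where the plate is. I infer that the switch is held from the lid being flush. The plate looked in place in the last picture with the lid open.
- **Drift:** The arm crept about 1 mm per row while holding still, and the tool tilted by up to about 3.5 degrees. I allowed for the position creep by hand; the tilt could not be corrected.

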